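Load a round rod in a cross-drilling jig

ROBOT

A 6-joint arm with a two-finger parallel gripper is mounted at the origin on the work surface. World frame = base frame: x ahead of the robot, y to its left, z up, the work surface at z = 0. Lengths are in m, angles in degrees, forces in N, time in s.
With the tool pointing down it reaches from about 0.325 to 0.85 m from the base axis. Payload 15.5 kg.
Tool frame: the origin (TCP) lies at the very end of the fingers, on their centre line; the grasp point (between the pads) lies arm.grip_depth behind it (arm.grip_depth is the distance from the TCP to the grasp point, in m); z points along the fingers, y is the direction in which the jaws open and shut (so a half turn about z gives the same grasp; the last joint's range is limited). The gripper opens to 91 mm and grips with 3 to 60 N. Pads are 32 mm wide; open, the fingers measure 118 mm over their backs; the gripper's body (76 mm by 178 mm) begins 60 mm behind the grasp point.
Start: joints at [-71.476, 28.281, 77.091, -0, 74.628, -5.472], TCP at [0.254, -0.571, 0.214] pointing down, gripper open.
Joint ranges: [-166.48, 166.48], [-47.26, 123.95], [12.59, 153.08], [-70.14, 250.14], [6.76, 159.57], [-176.63, 176.63]. Speed limits (degrees/s): [108.29, 108.29, 147.25, 172.46, 172.46, 172.46].

INTERFACE

Orientations are given as a 3x3 rotation matrix whose columns are the frame's x, y, z axes.
In Python, from rig import arm gives the robot as it stands. Calls block until the motion is done:
- arm.move_to(position, orientation): joint-space move of the TCP to a pose.
- arm.move_l(position, orientation=None, feed=0.15): straight line of the TCP; orientation=None keeps the orientation; feed is the mean speed in m/s.
- arm.move_joints(angles): joint-space move.
- arm.grip(opening): finger opening in m; the grip force is fixed at half the most; returns when the fingers have stopped.
- arm.sleep(seconds).
- arm.solve_ik(position, orientation): joint angles nearest the present ones, or None.
- arm.snapshot(name): name is "scene" or "top" or "wrist"; returns the picture (420x560x3 uint8, red, green, blue); there is no depth.
- arm.get_calibration(name): a dict with "intrinsics" (3x3 intrinsics, pixels), "cam_to_world" (4x4, takes a point from camera to world coordinates). Camera axes: x right, y down, z forward; pixel columns grow to the right and rows downward; lengths in m; the calibration is good to about 2 mm. A picture is of the moment at which its call begins: read the wrist's pose just before it. get_calibration takes no time and is no camera call; for the wrist camera it gives the pose at the moment of the call.
A pose or a line that the arm cannot do raises arm.Unreachable and nothing moves.
- arm.sign_off(): hands the job in, once; it reports no verdict.
Readings, each from a call of its own:
- arm.current_t(): time.
- arm.current_joint_positions(): joint angles.
- arm.current_dq(): joint speeds.
- arm.current_tau(): joint torques, N m.
- arm.current_ee_pos(): TCP position.
- arm.current_tool_rot(): TCP orientation.
- arm.current_force(): force on the tool from outside, world axes, zero at the start.
- arm.current_torque(): the same for the moment, N m.
- arm.current_width(): finger opening in m.
Only numpy, scipy, OpenCV 4.12 (cv2) and the standard library are available. Lean on these libraries where they do the work, as an engineer would, in place of code of your own. Each camera call takes 0.05 s, during which the arm holds its last target.

TASK

Get the long thick rod ready for cross-drilling: take it from the rack, lay it in the V-groove of the drilling jig and push it along the groove, under the drill bridge, until its end touches the end stop. Leave it lying there against the stop. The stop is clamped at its setting and must not be shoved along; leave the two other rods, the tape measure and the sanding block where they are.

Things in the scene. Friction and masses are not known exactly. Their poses are not given: they have to be found in the camera images.
- rod: The rod to load: plain beech dowel, 28 mm diameter, 260 mm long, 70 to 155 g, the only one in the rack that is both long and thick. Origin at its centre (on the axis, mid-length); x along its axis. Both ends alike. It lies in one of the rack's three notches, along the rack's x, its axis 56 mm above the bench.
- rod_short: Bystander in the rack: dowel of 28 mm diameter, only 170 mm long. Origin at its centre, x along its axis.
- rod_thin: Bystander in the rack: dowel of only 16 mm diameter, 260 mm long. Origin at its centre, x along its axis.
- rack: Fixed wooden rod rack, base board 150 (x) x 240 (y) x 12 mm, origin under its centre. Two cross battens at x = -55 and +55 mm (each 18 mm thick, tops 50 mm above the bench) with three V-notches at y = -80, 0 and +80 mm; the rods lie along the rack's x, with 92 mm free between the battens and 52 to 58 mm between neighbouring rods.
- jig: Fixed cross-drilling jig on the bench, beside the rack; origin under the centre of its base board (360 (x) x 130 x 12 mm), x along the groove towards the end stop. Dark wood V-block, x = -160 to +170 mm, 84 mm wide, flat top 57 mm above the bench, with a 90-degree V-groove along y = 0, 23 mm wide, 11.5 mm deep. The rod lying in it has its axis 65.3 mm above the bench.
- bridge (a point): Underside centre of the jig's steel drill bridge, at x = +65 mm in the jig, 30 mm above the block's top; the rod passes under with 7 mm to spare. Bridge 30 mm long along the groove, its posts 30 to 41 mm from the groove's middle, its top (drill bush) 46 mm above the block. The rod must be laid in with its centre short of x = -80 mm in the jig (overhanging the near end), then slid under.
- stop: End stop of the jig: aluminium saddle 26 mm long, 106 mm wide, across the far end of the V-block, clamped by a side thumbscrew; it holds against 40 N and then slips. Origin on its flat face, on the axis of a rod lying in the groove; its axes are those of the jig, the face looks along -x. Its setting along the groove varies: face at x = +128 to +152 mm in the jig. A 260 mm rod that touches it has its centre 130 mm before it.
- tape: Bystander: tape measure, 66 x 34 x 58 mm, loose; origin under its centre.
- sander_block: Bystander: cork sanding block, 100 x 52 x 30 mm, loose; origin under its centre.

How it is judged:
By the outcome, as a careful person would: the job done as asked, in the order asked, and still so for the second after the job is handed in, with the robot touching nothing.
It also fails if it takes over 48 s, if anything falls off the work surface, if the arm or the gripper's body presses on something with over 40 N, if the wrist force passes 120 N, or if a joint passes its speed limit or range.

## Working session

There is one attempt and no reset: what is moved stays moved. The work goes in short steps, each a Python script; the robot and the scene stay as the last script left them, time stands still between calls to the robot, and variables do not carry over. Pictures are saved under pics/ and viewed, and the job is handed in when it is done.

```bash
mkdir -p pics; ls; python3 - <<'E'
from rig import arm
import cv2
for n in("scene","top","wrist"):
    c=arm.get_calibration(n); im=arm.snapshot(n)
    cv2.imwrite(f"pics/{n}0.png",im[:,:,::-1])
    print(n,c["intrinsics"].tolist(),c["cam_to_world"].round(4).tolist())
print(arm.grip_depth,arm.current_t(),arm.current_tool_rot())
E
```

```text
pics
scene [[503.735690194584, 0.0, 285.69055607209896], [0.0, 503.735690194584, 205.4413707189382], [0.0, 0.0, 1.0]] [[0.5861, 0.5073, -0.6317, 1.3483], [0.8102, -0.3681, 0.4561, -0.531], [-0.0012, -0.7792, -0.6268, 0.8568], [0.0, 0.0, 0.0, 1.0]]
top [[534.958895299066, 0.0, 286.18796692955533], [0.0, 534.958895299066, 204.09768170510068], [0.0, 0.0, 1.0]] [[0.0216, -0.9946, 0.1018, 0.466], [-0.9997, -0.0208, 0.0088, 0.0206], [-0.0066, -0.102, -0.9948, 1.1925], [0.0, 0.0, 0.0, 1.0]]
wrist [[294.23765043525697, 0.0, 283.93013210229316], [0.0, 294.23765043525697, 207.96159812568678], [0.0, 0.0, 1.0]] [[0.4065, -0.8848, -0.2278, 0.3173], [-0.9137, -0.394, -0.0999, -0.542], [-0.0014, 0.2488, -0.9686, 0.3826], [0.0, 0.0, 0.0, 1.0]]
0.0188 0.15 [[ 9.13582837e-01  4.06652581e-01 -2.80289709e-04]
 [ 4.06652665e-01 -9.13582414e-01  8.85251287e-04]
 [ 1.03921972e-04 -9.22730939e-04 -9.99999569e-01]]
```

View pics/top0.png

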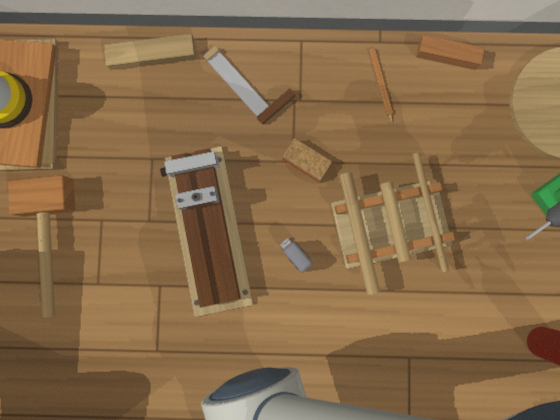

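View pics/scene0.png

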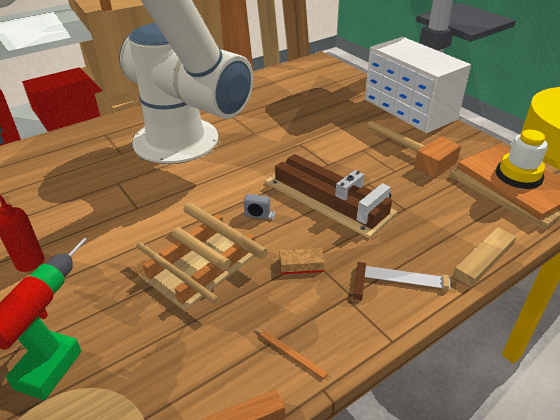

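View pics/wrist0.png

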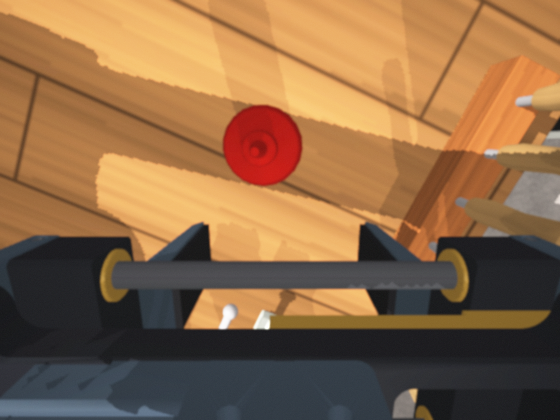

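The top view shows three rods. The left one, (347,175)–(373,292), is long and thick, the middle one is short and the right one is thin. The jig's stop is at (190,163), its bridge at (197,198) and its near end at (218,303). Next I'll zoom in to measure.

```bash
python3 - <<'E'
import cv2
im=cv2.imread("pics/top0.png")
cv2.imwrite("pics/z1.png",cv2.resize(im[140:320,150:260],None,fx=3.3,fy=3.3,interpolation=cv2.INTER_CUBIC))
cv2.imwrite("pics/z2.png",cv2.resize(im[145:305,325:460],None,fx=3.7,fy=3.7,interpolation=cv2.INTER_CUBIC))
im=cv2.imread("pics/scene0.png")
cv2.imwrite("pics/z3.png",cv2.resize(im[150:240,255:405],None,fx=5,fy=5,interpolation=cv2.INTER_CUBIC))
E
```

```text
(no output)
```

View pics/z1.png

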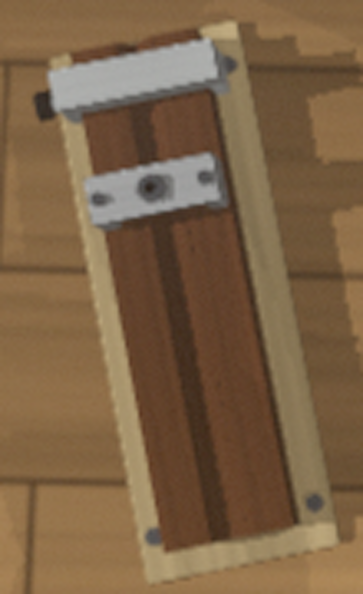

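View pics/z2.png

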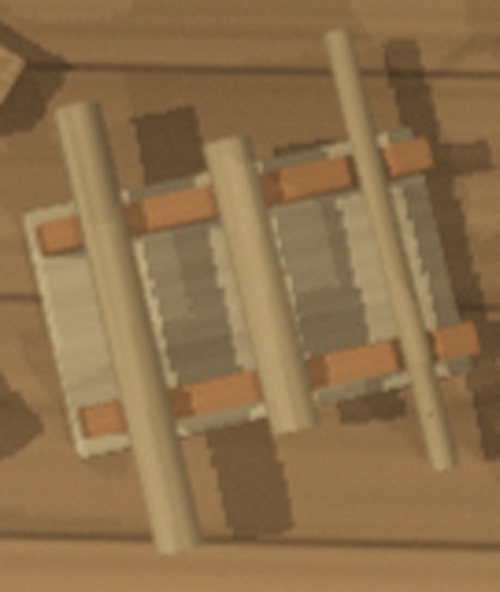

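View pics/z3.png

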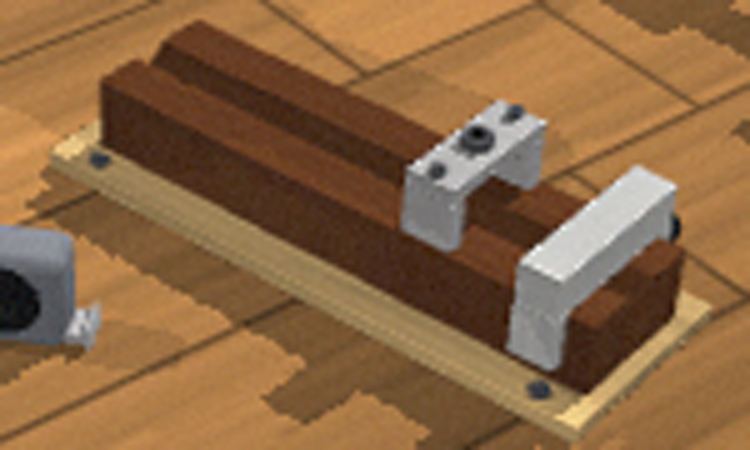

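```bash
cat > h.py <<'E'
import numpy as np
from rig import arm
def ray(name,uv,z,cal=None):
    c=cal or arm.get_calibration(name); T=c["cam_to_world"]
    d=T[:3,:3]@np.linalg.solve(c["intrinsics"],[uv[0],uv[1],1.]); o=T[:3,3]
    return o+d*(z-o[2])/d[2]
E
python3 - <<'E'
from h import *
np.set_printoptions(precision=4,suppress=True)
def z(u,v,o,s): return ((u+.5)/s-.5+o[0],(v+.5)/s-.5+o[1])
z1=lambda u,v:z(u,v,(150,140),3.3); z2=lambda u,v:z(u,v,(325,145),3.7); z3=lambda u,v:z(u,v,(255,150),5)
print("rod")
a=[ray("top",z2(*p),.056) for p in((57,110),(99,102),(156,553),(201,543))]
f=(a[0]+a[1])/2;n=(a[2]+a[3])/2
print(f,n,np.linalg.norm(f-n),"c",(f+n)/2,"yaw",np.degrees(np.arctan2(*(f-n)[1::-1])), "w",np.linalg.norm(a[0]-a[1]),np.linalg.norm(a[2]-a[3]))
print("batten ends rack", [ray("top",z2(*p),.05) for p in((38,228),(40,255),(430,138),(433,165),(80,408),(82,437),(477,323),(480,350))])
print("jig base corners top")
for p in((145,583),(337,543),(237,22),(62,55)): print(ray("top",z1(*p),.012))
print("block top near corners");
for p in((165,550),(297,523)): print(ray("top",z1(*p),.057))
print("groove near",ray("top",z1(217,540),.050),"groove far (at bridge)",ray("top",z1(163,232),.05),ray("top",z1(140,105),.05))
print("groove near z57",ray("top",z1(207,541),.057),ray("top",z1(229,536),.057))
print("bridge top corners")
for p in((85,180),(212,152),(220,182),(92,213)): print(ray("top",z1(*p),.103))
print("scene block near corners", ray("scene",z3(100,78),.057),ray("scene",z3(195,20),.057))
print("groove near scene",ray("scene",z3(133,62),.057),ray("scene",z3(160,45),.057))
print("stop low edge near: top", [ray("top",z1(*p),.1) for p in((52,108),(215,72))])
print("stop scene foot", ray("scene",z3(510,352),.03), ray("scene",z3(520,265),.09))
E
```

```text
rod
[ 0.6515 -0.0956  0.056 ] [ 0.3993 -0.1552  0.056 ] 0.25917067795484894 c [ 0.5254 -0.1254  0.056 ] yaw 13.278231156972613 w 0.024846840911968045 0.026188585150893565
batten ends rack [array([ 0.5805, -0.0738,  0.05  ]), array([ 0.5648, -0.0752,  0.05  ]), array([ 0.6379, -0.301 ,  0.05  ]), array([ 0.6221, -0.3026,  0.05  ]), array([ 0.4771, -0.0992,  0.05  ]), array([ 0.4606, -0.1005,  0.05  ]), array([ 0.5308, -0.3272,  0.05  ]), array([ 0.5153, -0.3287,  0.05  ])]
jig base corners top
[0.3374 0.2271 0.012 ]
[0.3662 0.1013 0.012 ]
[0.7142 0.1792 0.012 ]
[0.689  0.2974 0.012 ]
block top near corners
[0.3632 0.2073 0.057 ]
[0.382 0.124 0.057]
groove near [0.3696 0.1754 0.05  ] groove far (at bridge) [0.5664 0.2175 0.05  ] [0.6496 0.2358 0.05  ]
groove near z57 [0.3695 0.1808 0.057 ] [0.3729 0.1669 0.057 ]
bridge top corners
[0.5932 0.2582 0.103 ]
[0.6124 0.1797 0.103 ]
[0.5937 0.1741 0.103 ]
[0.5727 0.253  0.103 ]
scene block near corners [0.3776 0.1317 0.057 ] [0.3611 0.2105 0.057 ]
groove near scene [0.3754 0.156  0.057 ] [0.3703 0.1786 0.057 ]
stop low edge near: top [array([0.6386, 0.2815, 0.1   ]), array([0.6635, 0.1801, 0.1   ])]
stop scene foot [0.6678 0.1813 0.03  ] [0.6712 0.1778 0.09  ]
```

The rod's centre is at about (0.525,-0.125) with a yaw of 13.3°. The jig's origin is at about (0.527,0.201) with a yaw of 12°. I'll refine both with the wrist camera.

```bash
cat >> h.py <<'E'
import cv2
def R(yaw):
    c,s=np.cos(np.radians(yaw)),np.sin(np.radians(yaw))
    return np.array([[c,s,0],[s,-c,0],[0,0,-1.]])
def snap(name,fn):
    cal=arm.get_calibration(name); im=arm.snapshot(name)
    cv2.imwrite(f"pics/{fn}.png",im[:,:,::-1]); np.savez(f"pics/{fn}.npz",**cal)
E
python3 - <<'E'
from h import *
for p in((.31,.155),(.34,.16),(.42,.18)): print(p,[arm.solve_ik((*p,z),R(12.)) is not None for z in(.06,.12,.25)])
arm.move_to((.38,-.16,.26),R(13.3)); arm.sleep(.2); snap("wrist","w1")
arm.move_to((.40,.17,.26),R(12)); arm.sleep(.2); snap("wrist","w2")
print(arm.current_t(),arm.current_ee_pos())
E
```

```text
(0.31, 0.155) [True, True, True]
(0.34, 0.16) [True, True, True]
(0.42, 0.18) [True, True, True]
3.4917 [0.4002744  0.1693041  0.26000258]
```

View pics/w1.png

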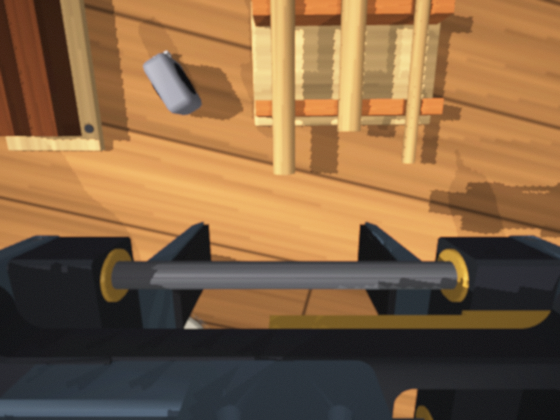

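View pics/w2.png

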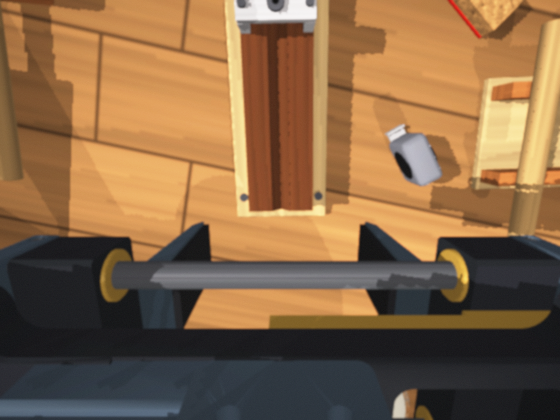

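```bash
python3 - <<'E'
import cv2
im=cv2.imread("pics/w2.png")
cv2.imwrite("pics/z4.png",cv2.resize(im[0:220,215:345],None,fx=2.7,fy=2.7,interpolation=cv2.INTER_CUBIC))
im=cv2.imread("pics/w1.png")
cv2.imwrite("pics/z5.png",cv2.resize(im[0:190,240:340],None,fx=3,fy=3,interpolation=cv2.INTER_CUBIC))
E
```

```text
(no output)
```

View pics/z4.png

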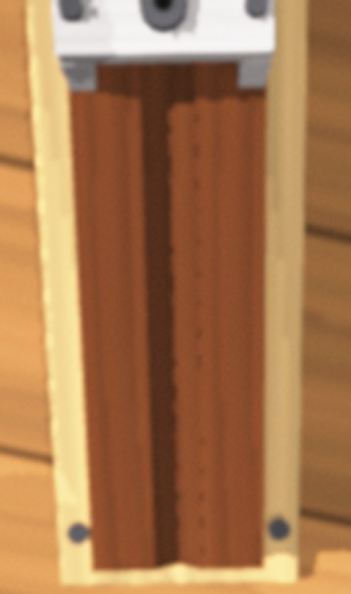

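View pics/z5.png

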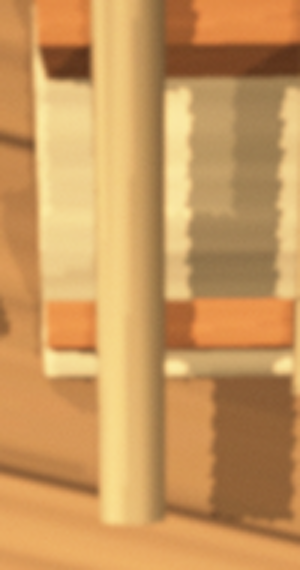

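```bash
python3 - <<'E'
from h import *
np.set_printoptions(precision=4,suppress=True)
def z(u,v,o,s): return ((u+.5)/s-.5+o[0],(v+.5)/s-.5+o[1])
c2=dict(np.load("pics/w2.npz"));c1=dict(np.load("pics/w1.npz"))
g=lambda u,v,h:ray("",z(u,v,(215,0),2.7),h,c2); r=lambda u,v,h:ray("",z(u,v,(240,0),3),h,c1)
yaw=lambda f,n:np.degrees(np.arctan2(*(f-n)[1::-1]))
n=(g(93,569,.057)+g(263,569,.057))/2; f=(g(70,90,.057)+g(266,90,.057))/2
print("block near mid",n,"far",f,yaw(f,n),np.linalg.norm(g(93,569,.057)-g(263,569,.057)),np.linalg.norm(g(70,90,.057)-g(266,90,.057)))
n=g(178,565,.0455); f=g(171,100,.0455); print("groove bottom",n,f,yaw(f,n))
n=(g(155,565,.057)+g(201,565,.057))/2; f=(g(143,100,.057)+g(196,100,.057))/2; print("groove edges",n,f,yaw(f,n))
print("base near", (g(60,584,.012)+g(298,583,.012))/2)
n=(r(100,523,.056)+r(164,523,.056))/2; f=(r(94,3,.056)+r(164,3,.056))/2
print("rod",n,f,yaw(f,n),np.linalg.norm(r(100,523,.056)-r(164,523,.056)))
print("centre",n+.13*(f-n)/np.linalg.norm(f-n))
E
```

```text
block near mid [0.3703 0.1679 0.057 ] far [0.5731 0.2143 0.057 ] 12.898088041601529 0.08241934492686755 0.0822536572531317
groove bottom [0.3693 0.1678 0.0455] [0.5728 0.2132 0.0455] 12.57679386121084
groove edges [0.3722 0.1683 0.057 ] [0.5695 0.213  0.057 ] 12.755618271621994
base near [0.3505 0.1638 0.012 ]
rod [ 0.3973 -0.1555  0.056 ] [ 0.5846 -0.1103  0.056 ] 13.558765323139237 0.02712540727623507
centre [ 0.5237 -0.125   0.056 ]
```

```bash
python3 - <<'E'
from h import *
arm.grip(.055)
c=np.array([.5245,-.1252])
arm.move_to((*c,.13),R(13.45)); arm.move_l((*c,.0505),feed=.08)
F0=arm.current_force()
arm.grip(.0); print("w",arm.current_width(),F0,arm.current_force())
arm.move_l((*c,.17),feed=.1); print("w",arm.current_width(),arm.current_force(),arm.current_t())
snap("top","t1")
E
```

```text
w 0.027524556376060407 [-0.10552089  0.14621943 -0.60671949] [-0.11280167 -0.86793959  2.96841971]
w 0.027718961259302656 [ 0.44298305 -1.10912006 -1.3973306 ] 8.5167
```

View pics/t1.png

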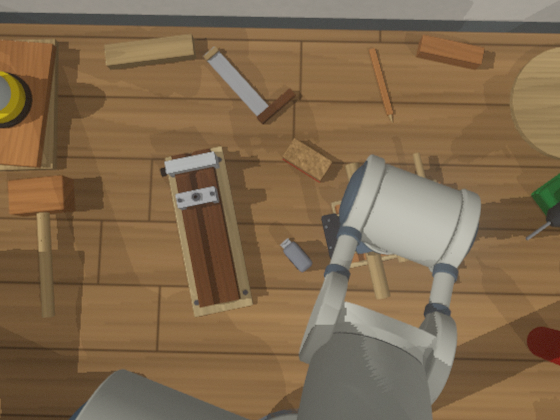

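The rod is gripped at a width of 27.7 mm and lifted, with both ends visible past the arm. I'll carry it over to the jig.

```bash
cat >> h.py <<'E'
J0=np.array([.5262,.2026]);JY=12.55
JX=np.array([np.cos(np.radians(JY)),np.sin(np.radians(JY))])
def jig(x,z,y=0.): return (*(J0+x*JX+y*np.array([-JX[1],JX[0]])),z)
E
python3 - <<'E'
from h import *
arm.move_to(jig(-.105,.17),R(JY)); arm.move_l(jig(-.105,.085),feed=.12); arm.sleep(.3)
print(arm.current_width(),arm.current_force(),arm.current_t())
snap("scene","s2");snap("wrist","w3")
im=cv2.imread("pics/s2.png");cv2.imwrite("pics/s2z.png",cv2.resize(im[90:250,200:420],None,fx=3.5,fy=3.5))
E
```

```text
0.02769997539625998 [ 0.91446566 -0.00234059 -0.34568326] 10.9417
```

View pics/s2z.png

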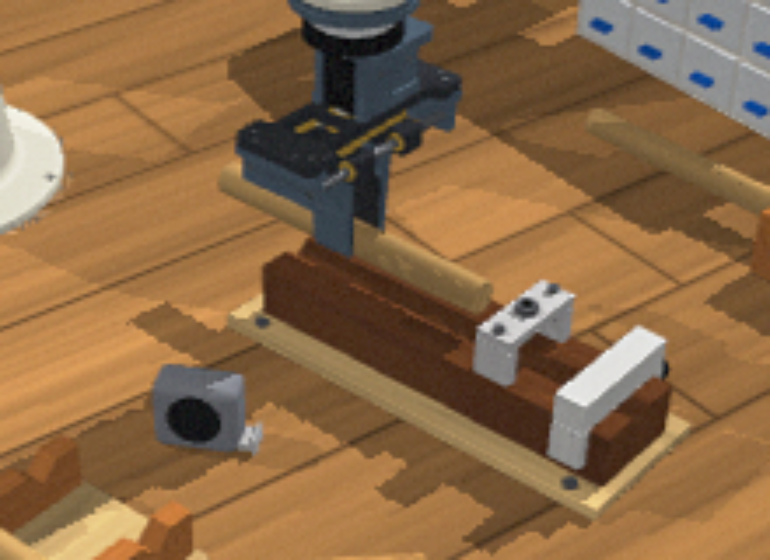

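View pics/w3.png

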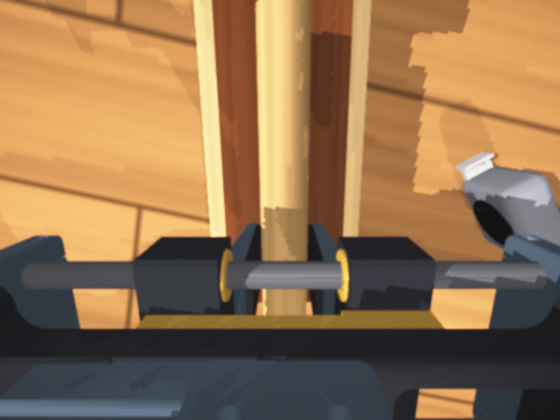

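The rod is level and centred over the groove: at row 0 of the wrist view the rod's middle is at column 283 and the block's at 284. Its front end is short of the bridge. Now I'll lower it with force checks, release it, and let it settle.

```bash
python3 - <<'E'
from h import *
for z in(.072,.067,.064,.062,.061,.060):
    arm.move_l(jig(-.105,z),feed=.04); F=arm.current_force(); print(z,F.round(2))
    if F[2]>8: break
arm.grip(.05); arm.sleep(.2)
snap("wrist","w4");snap("scene","s3")
print(arm.current_force().round(2),arm.current_t())
im=cv2.imread("pics/s3.png");cv2.imwrite("pics/s3z.png",cv2.resize(im[90:250,200:420],None,fx=3.5,fy=3.5))
E
```

```text
0.072 [-0.07 -0.19 -0.49]
0.067 [ 0.2  -0.24 -0.26]
0.064 [-0.85 -0.81 -0.2 ]
0.062 [-0.31  0.38 -0.78]
0.061 [-0.23  0.06 -0.14]
0.06 [-1.1  -0.29  4.5 ]
[ 0.2   0.54 -0.08] 13.6333
```

View pics/s3z.png

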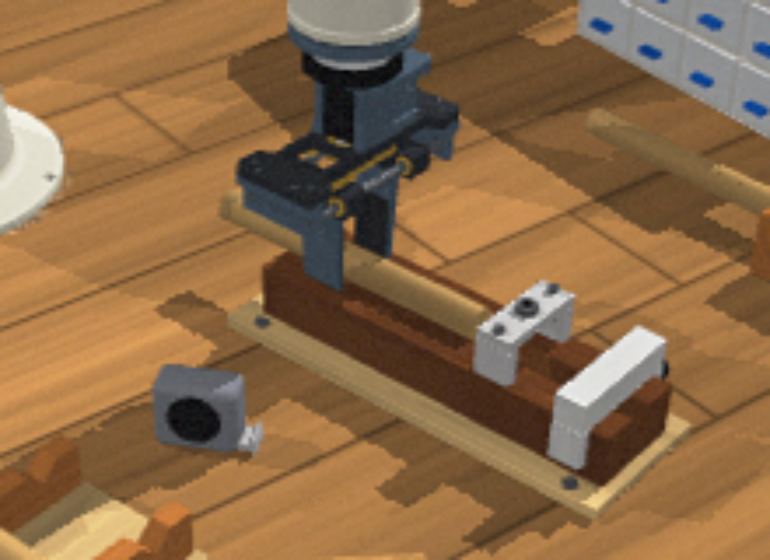

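View pics/w4.png

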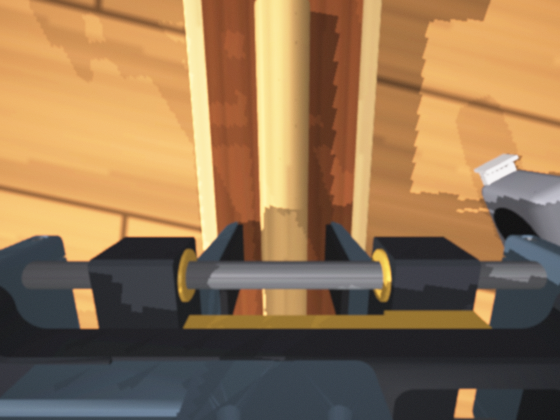

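The rod is seated in the groove; contact came at z≈0.060. Now I'll regrip it and slide it under the bridge, stopping well short of the stop.

```bash
python3 - <<'E'
from h import *
arm.move_l(jig(-.105,.061),feed=.05)
arm.grip(0.); print(arm.current_width(),arm.current_force().round(2))
for x in np.arange(-.09,-.029,.015):
    arm.move_l(jig(x,.061),feed=.05); F=arm.current_force(); print(round(x,3),F.round(2),arm.current_width().__round__(4))
    if np.hypot(F[0],F[1])>15: break
arm.grip(.05)
arm.move_l(jig(-.03,.13),feed=.15)
arm.move_to(jig(-.205,.13),R(JY)); 
snap("wrist","w5");snap("scene","s4");snap("top","t4")
print(arm.current_t())
im=cv2.imread("pics/s4.png");cv2.imwrite("pics/s4z.png",cv2.resize(im[90:250,200:420],None,fx=3.5,fy=3.5))
E
```

```text
0.027189824690352235 [-0.06 -1.01 -0.28]
-0.09 [-1.72 -0.64  1.42] 0.0278
-0.075 [0.92 0.2  0.99] 0.0274
-0.06 [1.23 0.65 1.28] 0.0275
-0.045 [-0.82  4.36 -0.77] 0.0277
-0.03 [-2.75  5.93  1.91] 0.0272
18.6417
```

View pics/s4z.png

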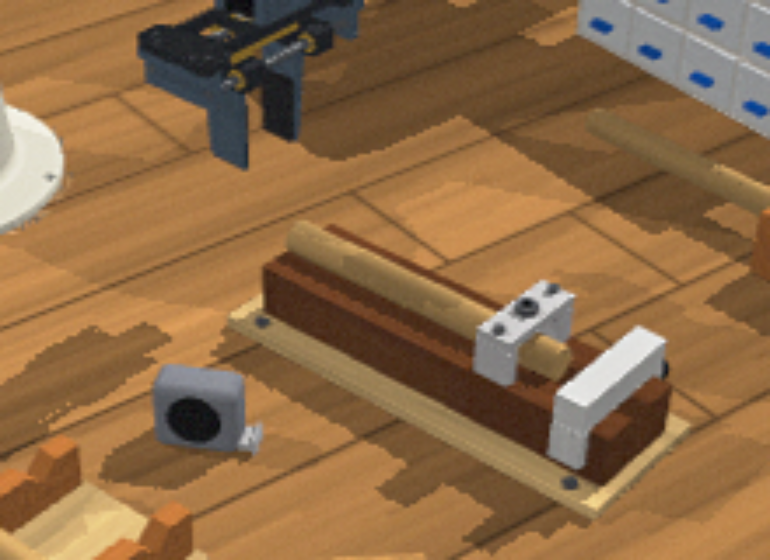

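View pics/w5.png

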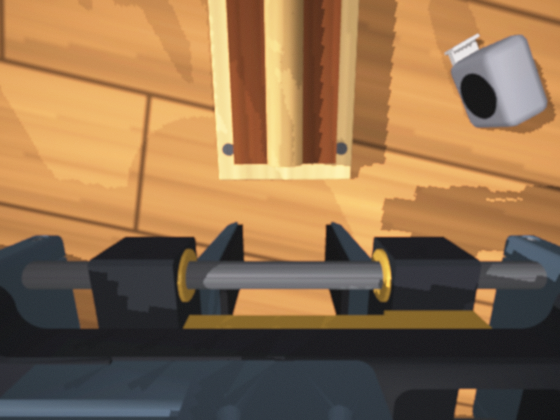

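The rod passes under the bridge with its rear end near the block's near end, and the jaws are clear behind it. I'll close the fingers and push the rear end in small steps while watching the force.

```bash
python3 - <<'E'
from h import *
arm.grip(0.)
arm.move_l(jig(-.205,.061),feed=.12); arm.sleep(.2)
b=np.mean([arm.current_force()[:2]@JX for _ in range(3)]); print("bias",b,arm.current_t())
x=-.205; arm.move_l(jig(-.181,.061),feed=.06); x=-.181
while x<-.112:
    x+=.002 if x<-.156 else .001
    arm.move_l(jig(x,.061),feed=.03); f=arm.current_force()[:2]@JX-b; 
    print(round(x,4),round(f,1),end="; ")
    if f<-7: break
arm.sleep(.1)
print(arm.current_force().round(2),arm.current_t())
snap("scene","s5");snap("top","t5")
im=cv2.imread("pics/s5.png");cv2.imwrite("pics/s5z.png",cv2.resize(im[90:250,200:420],None,fx=3.5,fy=3.5))
E
```

```text
bias 0.4261942313288409 20.4167
-0.179 -1.1; -0.177 -0.7; -0.175 -1.1; -0.173 -1.0; -0.171 -0.0; -0.169 0.6; -0.167 0.1; -0.165 -1.0; -0.163 -1.3; -0.161 -0.4; -0.159 -0.4; -0.157 -0.9; -0.155 -0.7; -0.154 -0.6; -0.153 -1.2; -0.152 -1.4; -0.151 -1.0; -0.15 -1.1; -0.149 -2.0; -0.148 -6.5; -0.147 -10.8; [-10.1   -1.46   8.04] 26.3167
```

View pics/s5z.png

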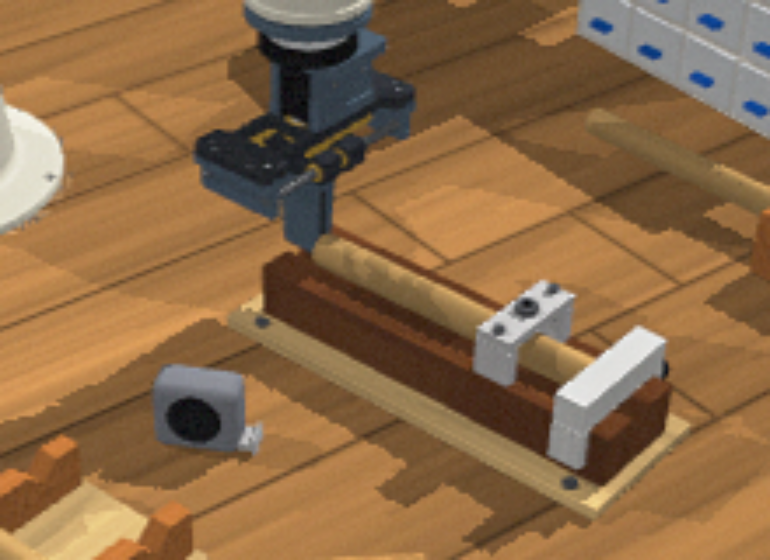

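The force rose from about 1 to 11 N over the last 2 mm, so the rod is against the stop and well below its 40 N limit. I'll back straight off, lift clear and check.

```bash
python3 - <<'E'
from h import *
arm.move_l(jig(-.152,.061),feed=.02); arm.move_l(jig(-.19,.061),feed=.08); arm.move_l(jig(-.19,.2),feed=.2)
arm.move_to((.35,-.02,.30),R(12.5)); arm.sleep(.3)
snap("scene","s6");snap("top","t6")
print(arm.current_force().round(2),arm.current_t())
im=cv2.imread("pics/s6.png");cv2.imwrite("pics/s6z.png",cv2.resize(im[150:240,255:405],None,fx=5,fy=5,interpolation=cv2.INTER_CUBIC))
a=cv2.imread("pics/top0.png");b=cv2.imread("pics/t6.png")
k=lambda i:cv2.resize(i[140:320,150:260],None,fx=3.2,fy=3.2,interpolation=cv2.INTER_CUBIC)
cv2.imwrite("pics/t6z.png",np.hstack([k(a),k(b)]))
A=cv2.imread("pics/scene0.png");S=im
for n,r in(("stop_s",(170,225,350,400)),("tape_s",(190,225,240,278)),("sander_s",(245,280,275,328))):
    sl=np.s_[r[0]:r[1],r[2]:r[3]]
    print(n,cv2.phaseCorrelate(cv2.cvtColor(A[sl],6).astype(np.float32),cv2.cvtColor(S[sl],6).astype(np.float32)))
sl=np.s_[145:178,158:225]
print("stop_t",cv2.phaseCorrelate(cv2.cvtColor(a[sl],6).astype(np.float32),cv2.cvtColor(b[sl],6).astype(np.float32)))
E
```

```text
[ 0.44 -0.27  0.6 ] 29.525
stop_s ((-0.11318254806485228, -0.1067065217294143), 0.8107705953915914)
tape_s ((0.08017647606263978, 0.02810974645128894), 1.0136966599358452)
sander_s ((0.12586000257854124, 0.11291651265963054), 0.8617090075104324)
stop_t ((0.010258783234000646, 0.2098375350827233), 0.9416012642560182)
```

View pics/s6z.png

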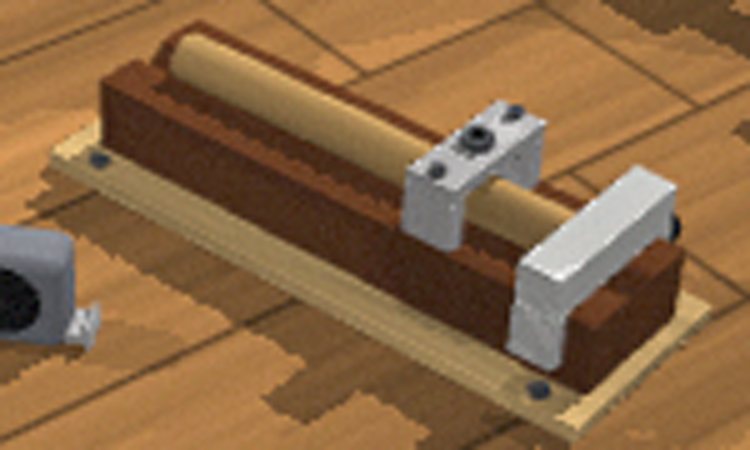

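View pics/t6z.png

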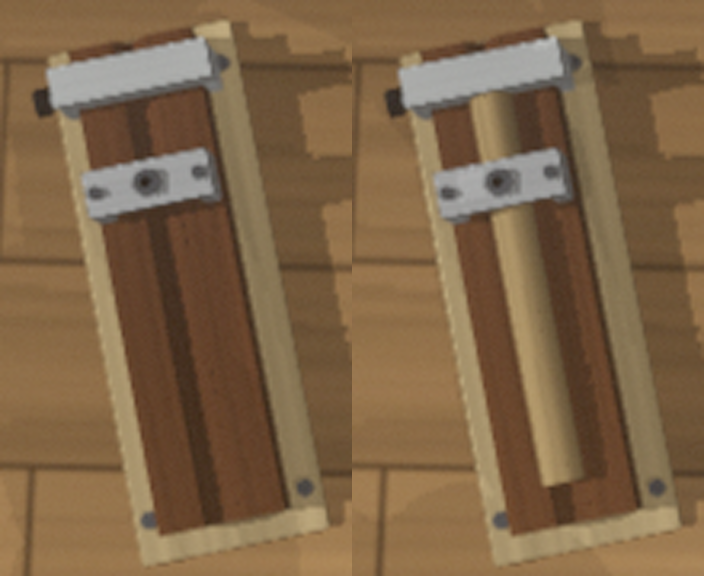

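View pics/t6.png

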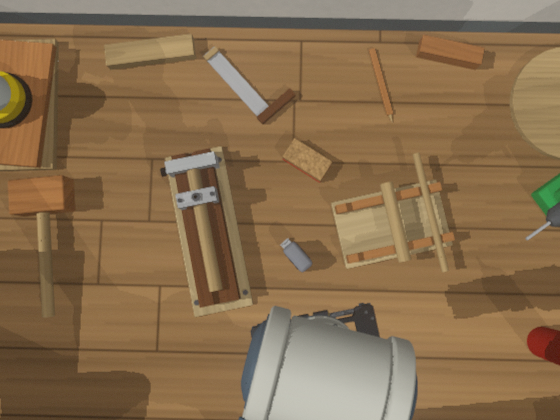

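View pics/s6.png

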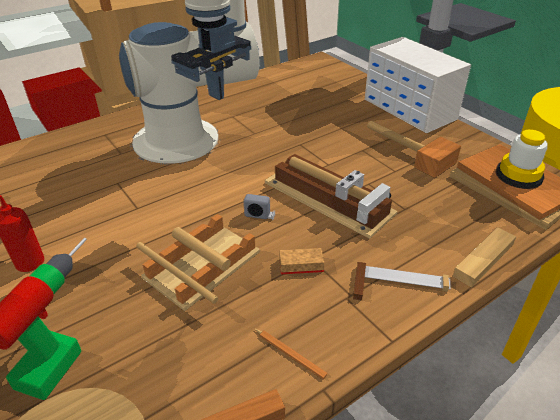

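```bash
python3 - <<'E'
from h import *
for p in((564-352,484),):
    q=ray("top",((p[0]+.5)/3.2-.5+150,(p[1]+.5)/3.2-.5+140),.0653); d=q[:2]-J0; print("rear end jig x",d@JX,"y",d@np.array([-JX[1],JX[0]]))
arm.sign_off(); print(arm.current_t())
E
```

```text
rear end jig x -0.13307855945417738 y -0.0004844396147658512
the job is handed in; nothing more can be done
the job is handed in; nothing more can be done
```

The long thick rod is lying in the jig's V-groove, under the drill bridge and against the end stop. I handed the job in at about 29.5 s of robot time.

I lifted the rod from the rack, laid it in the groove short of the bridge, and slid it under the bridge while gripped. I then released it and pushed its rear end with closed fingers until it met the stop. The pushing force rose from about 1 N to 11 N over the last 2 mm, well below the stop's 40 N limit. I backed straight off and lifted clear.

Last checks:
- **Stop:** it moved no more than about 0.2 pixel between the before and after pictures (about 0.4 mm in the top view), so it appears not to have been shoved.
- **Tape measure and sanding block:** both also shifted by less than 0.2 pixel.
- **Other two rods:** they look unmoved in the pictures, but I did not measure them.
- **Rod position:** the top camera puts the rear end at x ≈ -133 mm in the jig and within 1 mm of the groove's centre line. The finger position at contact gave about -131 mm. The 2 mm difference is within camera accuracy.
- **Contact after backing off:** I judged this from the pictures only and did not touch the rod again to confirm it.
- **Forces that stood out:** there was a sideways force of about 6 N near the end of the gripped slide, because my groove direction was slightly off. There was also about 8 N upward at the final push.

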